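Run a fingertip along the paint pots to shut their lids

TASK

The five coloured lids on the strip of paint pots stand ajar. With closed fingertips, lightly stroke along the top of the row in one pass from the yellow end to the green end, pressing each lid down flat in turn and staying close over the row until the green one is shut, then move away. Do not press hard, bend any lid back, or pinch or lift the strip, and leave the things around it where they are.

Things in the scene. Friction and masses are not known exactly. Their poses are not given: they have to be found in the camera images.
- cradle: wooden cradle, fixed to the table, 196 x 44 mm, 14 mm high at the long sides and 10 mm at the ends, that carries the strip of five paint pots. Origin at the centre of its underside on the table; its x axis runs along the row of pots from the yellow end to the green end, z up. It may stand at any yaw.
- row_first (a point): top of the dome of the yellow lid when that lid is shut, 41 mm above the table; same axes as the cradle. Each white pot is 27 mm across; pots stand 34 mm apart along x: yellow at -68 mm from the cradle's centre, orange -34, red 0, blue 34, green 68. Gaps between shut lids are about 4 mm.
- row_last (a point): top of the dome of the green lid when that lid is shut, 136 mm along x from row_first, same height
- strip (a joint): height of the whole strip of pots in its cradle, in m: 0 at rest; it lies on a rubber pad that gives up to 4 mm (reads -0.004) at about 5 N, rigid beyond; positive when the strip is lifted out
- lid0 (a joint): opening of the yellow lid, rad: 0 shut flat, starts ajar at 0.35 to 0.65, up to 1.6; stiff hinge (0.007 N m) that stays where it is left. All lids: plate 28 x 26 x 2.5 mm with a mid dome 4 mm above it; hinge on the pot's -x side, 14 mm before its centre, 6.5 mm below the dome's top; the +x edge rises, so a tip going to +x at shut-dome height rides up and shuts it, going to -x bends it back
- lid1 (a joint): opening of the orange lid, rad: 0 shut flat, starts ajar at 0.35 to 0.65, up to 1.6; stiff hinge (0.007 N m) that stays where it is left
- lid2 (a joint): opening of the red lid, rad: 0 shut flat, starts ajar at 0.35 to 0.65, up to 1.6; stiff hinge (0.007 N m) that stays where it is left
- lid3 (a joint): opening of the blue lid, rad: 0 shut flat, starts ajar at 0.35 to 0.65, up to 1.6; stiff hinge (0.007 N m) that stays where it is left
- lid4 (a joint): opening of the green lid, rad: 0 shut flat, starts ajar at 0.35 to 0.65, up to 1.6; stiff hinge (0.007 N m) that stays where it is left
- cup_a: one of two small white plastic cups, 60 mm across the mouth, 50 mm high, origin at the underside centre; bystander, loose
- cup_b: the other small white plastic cup, same size and origin; bystander, loose
- eraser: blue block eraser 55 x 24 x 14 mm, length along its x, origin at the underside centre; bystander, loose
- marker: orange marker pen with black cap, lying, 130 x 13 x 13 mm, length along its x, origin at the underside centre; bystander, loose
- ink_bottle: black ink bottle, 52 mm across, 110 mm high, origin at the underside centre; bystander, loose
- water_bottle: clear water bottle with green cap, 66 mm across, 200 mm high, origin at the underside centre; bystander, loose
- ink_box: green cardboard box of ink sticks, 60 x 120 x 35 mm, origin at the underside centre; bystander, loose
Not all that is in view belongs to the job. Of the things that look like the cradle, the middle-sized one is meant.

How it is judged:
By the outcome, as a careful person would: the job done as asked, in the order asked, and still so for the second after the job is handed in, with the robot touching nothing.
It also fails if it takes over 48 s, if anything falls off the work surface, if the arm or the gripper's body presses on something with over 40 N, if the wrist force passes 120 N, or if a joint passes its speed limit or range.

ROBOT

A 6-joint arm with a two-finger parallel gripper is mounted at the origin on the work surface. World frame = base frame: x ahead of the robot, y to its left, z up, the work surface at z = 0. Lengths are in m, angles in degrees, forces in N, time in s.
With the tool pointing down it reaches from about 0.3 to 0.75 m from the base axis. Payload 8.5 kg.
Tool frame: the origin (TCP) lies midway between the tips of the shut fingers; the grasp point (between the pads) lies env.tcp_to_grasp behind it (env.tcp_to_grasp is the distance from the TCP to the grasp point, in m); z points along the fingers, y is the line along which they close (so a half turn about z gives the same grasp; the last joint's range is limited). The gripper opens to 85 mm and grips with 20 to 120 N. Pads are 22 mm wide; open, the fingers measure 114 mm over their backs; the gripper's body (76 mm by 85 mm) begins 54 mm behind the grasp point. The pads swing forward as they close: fully open they stand 13 mm farther back than shut.
Start: joints at [-89.284, 21.807, 74.336, -0, 83.858, -12.336], TCP at [0.124, -0.536, 0.195] pointing down, gripper open.
Joint ranges: [-178.18, 178.18], [-50.72, 133.34], [12.68, 142.11], [-81.47, 261.47], [9.98, 163.14], [-165.26, 165.26]. Speed limits (degrees/s): [136.94, 136.94, 180, 180, 180, 180].

INTERFACE

Orientations are given as a 3x3 rotation matrix whose columns are the frame's x, y, z axes.
In Python, from rig import observe, optics, job, env gives the robot as it stands. The module is installed in compiled form; this text tells all that it offers.
- The arm moves only by the shell command python3 -m jog 'ROWS' [FORCE]. ROWS is JSON, a list of rows, each a list of 7 numbers: the turn, a rotation vector about the tool's x, y, z in rad, then the shift along the tool's x, y, z in m, then the opening in per cent of the stroke, from 0 (shut) to 100 (fully open). A call has 1 to 10 rows; each row shifts and turns the commanded pose from where the row before left it, along the tool's axes as they then stand; what a row does not reach is not made up. A row lasts 1/8 s, in which the tool goes at most 62.5 mm and 10.7 degrees, less where a joint would pass 70% of its speed; a pose out of reach is approached as far as the arm can. A call is refused whole if a number of a shift passes 0.0625 or a number of a turn 0.188, either way. A call with a gripper value outside its range is refused whole. The fingers move at their own pace and stop on an object; FORCE is the grip in N (left out, the last holds). Time passes only in rows, so rows that do not move let the fingers close. It gives the time, the measured TCP pose, the force, the opening and the grip force at its end, in the units of the state.
- observe(): the state, without advancing time (a new reading comes with each control period).
- optics.get_image(name): name is "scene" or "top" or "wrist"; returns a dict with "pixels" (400x640x3 uint8, red, green, blue), "mtx" (3x3 intrinsics, pixels), "rvec" (rotation vector, rad) and "tvec" (3), from world to camera coordinates, as OpenCV has them. Camera axes: x right, y down, z forward; pixel columns grow to the right and rows downward; lengths in m; the calibration is good to about 2 mm. A picture is of the moment at which its call begins. There is no depth.
- job.close_job(): hands the job in; it is judged then, once.
The state is a dict: "time_s": time; "q": joint angles; "qvel": joint speeds; "joint_efforts": joint torques, N m; "position": TCP position; "tool_rot": TCP orientation; "ft_force": force on the tool from outside, world axes, zero at the start; "wrist_torque": the same for the moment, N m; "grip_width": finger opening in m; "gripper_force": force on a finger pad.
Only numpy, scipy, OpenCV 4.12 (cv2) and the standard library are available. Lean on these libraries where they do the work, as an engineer would, in place of code of your own. Each camera call takes 0.05 s, during which the arm holds its last target. There are 200 camera calls.

## Working session

There is one attempt and no reset: what is moved stays moved. The work goes in short steps, Python scripts to look and compute and a shell command to move; the robot and the scene stay as the last step left them, time stands still between calls to the robot, and variables do not carry over. Pictures are saved under pics/ and viewed, at most 10 in all, crops included, and the job is handed in when it is done.

```bash
mkdir -p pics; python3 - <<'E'
from rig import observe, optics, env
import cv2
for n in ("top","scene"):
    d=optics.get_image(n); cv2.imwrite(f"pics/{n}0.png",d["pixels"][:,:,::-1])
s=observe(); print(s["time_s"],s["position"],s["tool_rot"],s["ft_force"],env.tcp_to_grasp)
E
```

```text
0.1 [ 0.1241991  -0.5355007   0.19399335] [[ 9.74177749e-01  2.25782446e-01  3.72847465e-06]
 [ 2.25782268e-01 -9.74177001e-01  1.24016518e-03]
 [ 2.83639721e-04 -1.20729950e-03 -9.99999231e-01]] [-0.51408958  0.21905313 -0.77726194] 0.0187
```

View pics/top0.png

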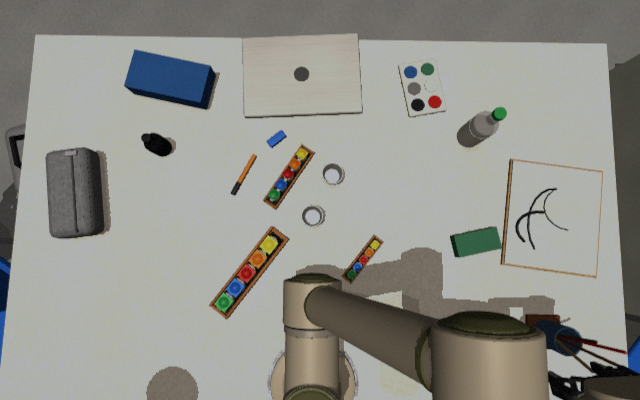

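View pics/scene0.png

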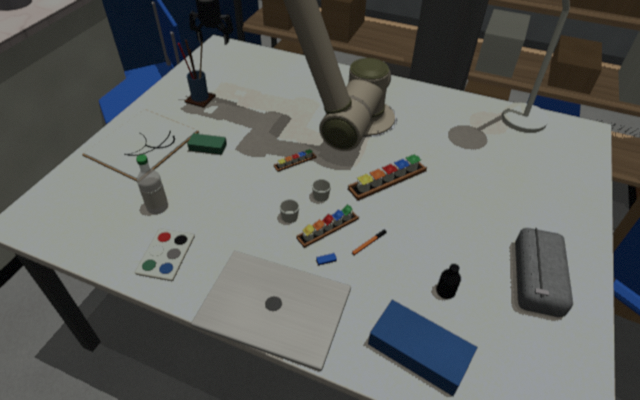

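The top view shows three strips. The middle-sized one is centred at about (289,176), yellow end at (303,155) and green end at (274,196), with cups at (334,174) and (313,216). In the scene view it is at about (328,225). I'll measure it now.

```bash
cat > h.py <<'E'
import cv2, numpy as np
from rig import observe, optics
def ray(d,px,z):
    R=cv2.Rodrigues(np.array(d["rvec"],float))[0]; t=np.array(d["tvec"],float).ravel()
    K=np.array(d["mtx"],float); c=-R.T@t
    v=R.T@np.linalg.inv(K)@np.array([px[0],px[1],1.]); return c+v*(z-c[2])/v[2]
def proj(d,p):
    return cv2.projectPoints(np.array([p],float),np.array(d["rvec"],float),np.array(d["tvec"],float),np.array(d["mtx"],float),None)[0].ravel()
COL={'yellow':(22,34),'orange':(9,19),'red':(0,6),'blue':(100,125),'green':(45,85)}
def blobs(img,box,smin=130,vmin=90):
    x0,y0,x1,y1=box; h=cv2.cvtColor(img[y0:y1,x0:x1],cv2.COLOR_RGB2HSV); o={}
    for k,(a,b) in COL.items():
        m=cv2.inRange(h,(a,smin,vmin),(b,255,255))
        n,l,s,c=cv2.connectedComponentsWithStats(m)
        if n>1:
            i=1+np.argmax(s[1:,4]); o[k]=(c[i]+[x0,y0],int(s[i,4]))
    return o
E
python3 - <<'E'
from h import *
np.set_printoptions(precision=4,suppress=True)
d=optics.get_image("top"); s=optics.get_image("scene")
for nm,im,box in(("top",d,(262,143,317,211)),("scene",s,(295,203,360,246))):
    for k,(c,n) in blobs(im["pixels"],box).items(): print(nm,k,c,n,ray(im,c,.043))
h=cv2.cvtColor(d["pixels"],cv2.COLOR_RGB2HSV)
for box in((262,140,318,212),(205,222,292,322),(340,232,386,286)):
    x0,y0,x1,y1=box; m=cv2.inRange(h[y0:y1,x0:x1],(0,70,30),(179,255,255))
    n,l,st,_=cv2.connectedComponentsWithStats(cv2.morphologyEx(m,cv2.MORPH_CLOSE,np.ones((5,5))))
    i=1+np.argmax(st[1:,4]); p=np.argwhere(l==i)[:,::-1]+[x0,y0]
    W=np.array([ray(d,q,.012)[:2] for q in p]); r=cv2.minAreaRect((W*1000).astype(np.float32)); print("rect",r)
for q,z in(((334,174),.05),((313,216),.05),((277,139),.014),((245,174),.013)): print(ray(d,q,z))
b=[[c*3 for c in (265,120)],]
cv2.imwrite("pics/crop1.png",cv2.resize(d["pixels"][130:230,220:360,::-1],None,fx=5,fy=5,interpolation=2))
E
```

```text
top yellow [301.6552 153.2644] 87 [0.6206 0.0407 0.043 ]
top orange [291.0419 178.555 ] 191 [0.5498 0.068  0.043 ]
top red [287.6456 173.1139] 79 [0.5647 0.0777 0.043 ]
top blue [280.5833 183.9524] 84 [0.5344 0.0961 0.043 ]
top green [273.3333 193.8933] 75 [0.5068 0.115  0.043 ]
scene yellow [308.3548 229.6613] 62 [0.6217 0.0455 0.043 ]
scene orange [318.4058 224.7101] 69 [0.5936 0.0644 0.043 ]
scene red [327.8103 219.2241] 58 [0.5638 0.0812 0.043 ]
scene blue [337.7213 214.6721] 61 [0.5362 0.101  0.043 ]
scene green [347.4444 209.5556] 27 [0.5062 0.1199 0.043 ]
rect ((561.7457275390625, 79.75550079345703), (48.4456787109375, 196.88124084472656), 56.62287139892578)
rect ((295.495849609375, 178.9495086669922), (62.178627014160156, 272.4273376464844), 53.40888214111328)
rect ((334.6610412597656, -128.80923461914062), (40.010772705078125, 149.50308227539062), 52.697635650634766)
[ 0.5631 -0.0486  0.05  ]
[0.4482 0.006  0.05  ]
[0.6676 0.1133 0.014 ]
[0.5656 0.2004 0.013 ]
```

View pics/crop1.png

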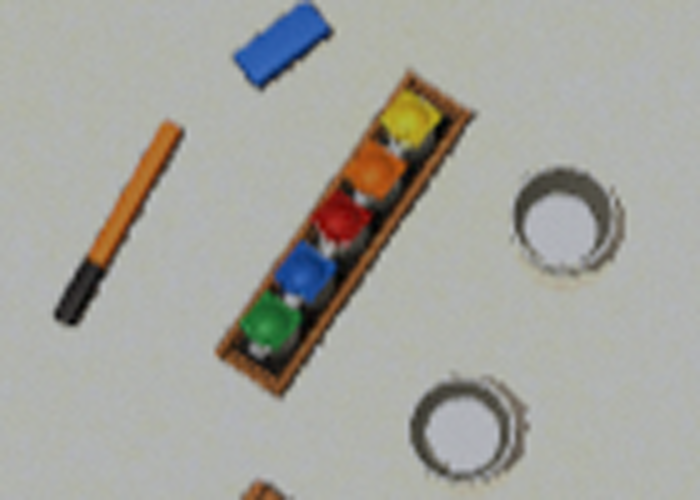

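Sizes confirm it: about 197 mm long, against 272 and 150 mm for the other two. The centre is at about (0.562, 0.080) and the row direction (yellow to green) is about 146.8°. I'll cross over high, closing the fingers and turning tool x onto the row line.

```bash
python3 -m jog '[[0,0,0,0.04,-0.0264,0,0],[0,0,0,0.04,-0.0264,0,0],[0,0,0,0.04,-0.0264,0,0],[0,0,0,0.04,-0.0264,0,0],[0,0,0,0.04,-0.0264,0,0],[0,0,0,0.04,-0.0264,0,0],[0,0,0,0.04,-0.0264,0,0],[0,0,0,0.04,-0.0264,0,0],[0,0,0,0.04,-0.0264,0,0],[0,0,0,0.04,-0.0264,0,0]]' 20
python3 -m jog '[[0,0,0,0.04,-0.0264,0,0],[0,0,0,0.04,-0.0264,0,0],[0,0,0,0.04,-0.0264,0,0],[0,0,0,0.04,-0.0264,0,0],[0,0,0,0.04,-0.0264,0,0],[0,0,0,0.04,-0.0264,0,0],[0,0,0.161,0,0,0,0],[0,0,0.161,0,0,0,0],[0,0,0.161,0,0,0,0],[0,0,0.161,0,0,0,0]]'
python3 -m jog '[[0,0,0.161,0,0,0,0],[0,0,0,0,0,0,0],[0,0,0,0,0,0,0]]'
python3 - <<'E'
from h import *
np.set_printoptions(precision=4,suppress=True)
s=observe(); R=np.array(s["tool_rot"]); p=np.array(s["position"]); print(p,s["time_s"],s["ft_force"],np.degrees(np.arctan2(R[1,0],R[0,0])),s["grip_width"],R[2])
w=optics.get_image("wrist"); cv2.imwrite("pics/w1.png",w["pixels"][:,:,::-1])
for k,(c,n) in blobs(w["pixels"],(0,0,640,400)).items(): print(k,c,n,ray(w,c,.043))
E
```

```text
time_s: 1.45
position: [0.4551, -0.1869, 0.1945]
tool_rot: [[0.974, 0.226, -0.0], [0.226, -0.974, 0.0], [-0.0, -0.0, -1.0]]
ft_force: [0.0, -0.5, 0.1]
grip_width: -0.0001
gripper_force: 0.0
time_s: 2.7
position: [0.6522, 0.0203, 0.1942]
tool_rot: [[0.912, -0.409, -0.001], [-0.409, -0.912, 0.0], [-0.001, 0.0, -1.0]]
ft_force: [0.1, 0.5, 0.9]
grip_width: -0.0
gripper_force: 0.0
time_s: 3.08
position: [0.6522, 0.0202, 0.1944]
tool_rot: [[0.84, -0.543, -0.0], [-0.543, -0.84, 0.0], [-0.0, 0.0, -1.0]]
ft_force: [-0.5, 0.1, 0.1]
grip_width: -0.0001
gripper_force: 0.0
[0.6522 0.0202 0.1944] 3.075 [-0.545   0.0526  0.0974] -32.89671086258434 -0.00011296846081499407 [-0.0003  0.0001 -1.    ]
yellow [317.3358 209.8073] 685 [0.6183 0.0414 0.043 ]
orange [317.5714 236.5392] 434 [0.5946 0.0565 0.043 ]
red [581.4498 327.7467] 229 [ 0.3502 -0.1254  0.043 ]
blue [226.0872 207.1641] 390 [0.6687 0.1143 0.043 ]
green [562. 369.] 1 [ 0.3101 -0.0872  0.043 ]
```

View pics/w1.png

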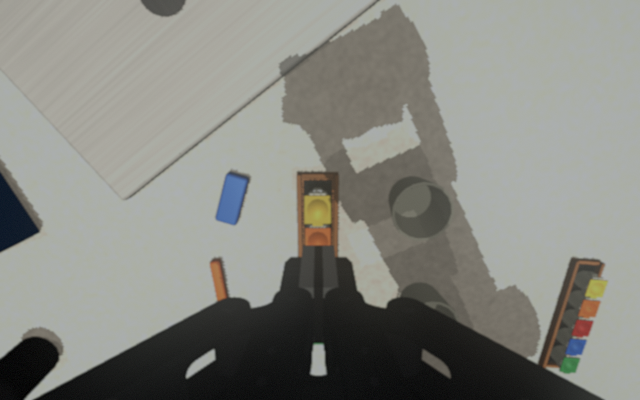

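The wrist picture shows the row at column ~318, in line with the finger centre at ~318. The yellow lid is at (317,210), within 2 mm of the expected place. I'll go down in front of the yellow hinge, just past the end of the lids.

```bash
python3 -m jog '[[0,0,0,0,0,0.05,0],[0,0,0,0,0,0.04,0],[0,0,0,0,0,0.03,0],[0,0,0,0,0,0.02,0],[0,0,0,0,0,0.01,0],[0,0,0,0,0,0.004,0],[0,0,0,0,0,0,0],[0,0,0,0,0,0,0]]'
python3 - <<'E'
from h import *
s=observe(); print(s["position"],s["ft_force"])
w=optics.get_image("scene"); cv2.imwrite("pics/s2.png",cv2.resize(w["pixels"][170:270,260:400,::-1],None,fx=5,fy=5,interpolation=2))
E
```

```text
time_s: 4.12
position: [0.6527, 0.0202, 0.0414]
tool_rot: [[0.838, -0.545, 0.001], [-0.545, -0.838, -0.0], [0.001, -0.001, -1.0]]
ft_force: [0.4, -0.3, -0.5]
grip_width: -0.0004
gripper_force: 0.0
[0.65270325 0.02022314 0.04135988] [ 0.41913873 -0.31101185 -0.50563465]
```

View pics/s2.png

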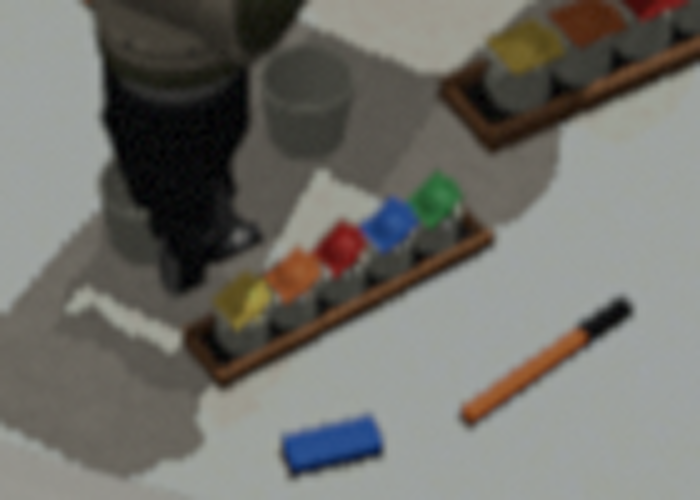

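The fingertip is at about (180,285) in the crop, just before the yellow lid at (243,300), and all five lids are ajar. I'll lower by 1 mm and start the stroke along tool −x.

```bash
python3 -m jog '[[0,0,0,0,0,0.001,0],[0,0,0,-0.005,0,0,0],[0,0,0,-0.005,0,0,0],[0,0,0,-0.005,0,0,0],[0,0,0,-0.005,0,0,0],[0,0,0,-0.005,0,0,0]]'
python3 -m jog '[[0,0,0,-0.005,0,0,0],[0,0,0,-0.005,0,0,0],[0,0,0,-0.005,0,0,0]]'
```

```text
time_s: 4.92
position: [0.631, 0.0341, 0.0396]
tool_rot: [[0.838, -0.546, 0.0], [-0.546, -0.838, 0.0], [0.0, -0.0, -1.0]]
ft_force: [0.2, -0.2, -0.5]
grip_width: -0.0002
gripper_force: 0.0
time_s: 5.3
position: [0.6185, 0.0423, 0.0395]
tool_rot: [[0.838, -0.546, -0.0], [-0.546, -0.838, -0.0], [0.0, 0.0, -1.0]]
ft_force: [-0.0, 0.5, -0.1]
grip_width: -0.0001
gripper_force: 0.0
```

```bash
python3 -m jog '[[0,0,0,-0.005,0,0,0],[0,0,0,-0.005,0,0,0]]'; python3 -c "
from h import *
w=optics.get_image('scene'); cv2.imwrite('pics/s3.png',cv2.resize(w['pixels'][190:260,285:370,::-1],None,fx=8,fy=8,interpolation=2))"
```

```text
time_s: 5.55
position: [0.6101, 0.0477, 0.0396]
tool_rot: [[0.838, -0.546, 0.0], [-0.546, -0.838, -0.0], [0.0, -0.0, -1.0]]
ft_force: [0.0, 0.0, -0.6]
grip_width: -0.0
gripper_force: 0.0
```

View pics/s3.png

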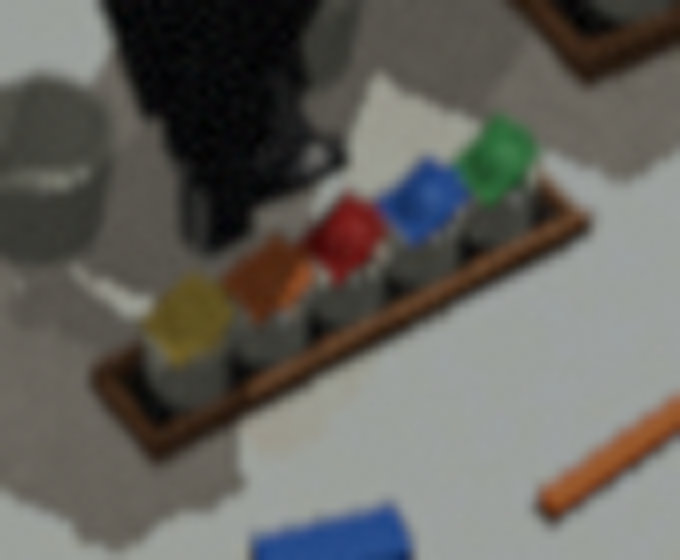

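```bash
python3 - <<'E'
from h import *
np.set_printoptions(precision=4,suppress=True)
s=observe(); p=np.array(s["position"]); w=optics.get_image("scene"); t=optics.get_image("top")
print(p, proj(w,p), (proj(w,p)-[285,190])*8, proj(t,p))
for dz in(.01,.02,.03): print(dz,(proj(w,p+[0,0,dz])-[285,190])*8)
for nm,im,box in(("top",t,(262,143,317,211)),("scene",w,(295,203,360,246))):
    for k,(c,n) in blobs(im["pixels"],box).items(): print(nm,k,c,n,ray(im,c,.043))
cv2.imwrite("pics/t4.png",cv2.resize(t["pixels"][130:220,250:350,::-1],None,fx=6,fy=6,interpolation=2))
E
```

```text
[0.6096 0.0481 0.0395] [310.8961 227.7364] [207.1686 301.8915] [298.9549 157.4175]
0.01 [207.2743 283.48  ]
0.02 [207.3811 264.8708]
0.03 [207.489  246.0608]
top blue [271.5   143.875] 16 [0.6455 0.1244 0.043 ]
scene yellow [308.4426 229.4918] 61 [0.621  0.0455 0.043 ]
scene orange [321.4615 225.2308] 13 [0.592  0.0731 0.043 ]
scene red [328.3556 219.2444] 45 [0.5633 0.0826 0.043 ]
scene blue [337.7213 214.6721] 61 [0.5362 0.101  0.043 ]
scene green [346.7059 209.6765] 34 [0.5076 0.1181 0.043 ]
```

View pics/t4.png

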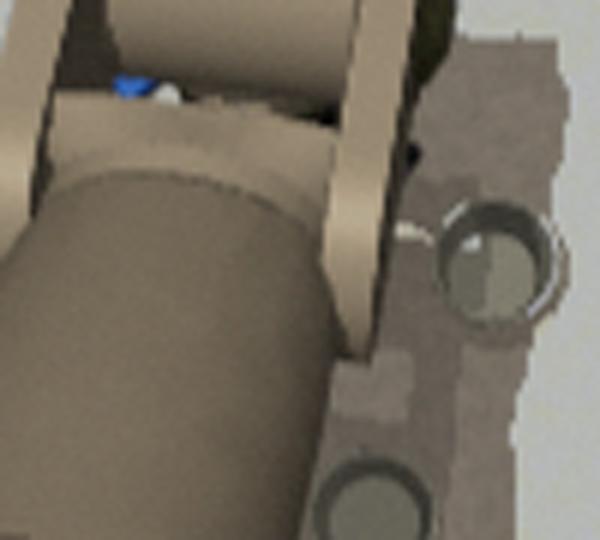

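The scene crop shows the finger bottom at about (215,245), but the measured TCP projects to (207,302). The fingers look about 30 mm above or beside the row, and the yellow lid is untouched. I'll check with the wrist camera.

```bash
python3 - <<'E'
from h import *
np.set_printoptions(precision=4,suppress=True)
s=observe(); p=np.array(s["position"]);R=np.array(s["tool_rot"]); w=optics.get_image("wrist"); im=w["pixels"][:,:,::-1].copy()
for dz in(0,-.01,-.02,-.03):
    q=proj(w,p+R@[0,0,dz]); print(dz,q); cv2.circle(im,tuple(int(round(v)) for v in q),1,(255,0,255),-1)
print("cam",-cv2.Rodrigues(np.array(w["rvec"]))[0].T@np.array(w["tvec"]).ravel()-p)
cv2.imwrite("pics/w5.png",cv2.resize(im[150:310,220:420],None,fx=3.7,fy=3.7,interpolation=2))
for k,(c,n) in blobs(w["pixels"],(0,0,640,400)).items(): print(k,c,n,ray(w,c,.043))
E
```

```text
0 [315.7993 229.7828]
-0.01 [315.6972 237.1141]
-0.02 [315.5839 245.2538]
-0.03 [315.4573 254.3433]
cam [ 0.0599 -0.0402  0.1797]
yellow [317.6977 213.6782] 2564 [0.6184 0.0412 0.043 ]
orange [148.905  317.6874] 579 [0.6182 0.156  0.043 ]
red [318.0153 348.4733] 131 [0.5481 0.0867 0.043 ]
blue [165.4513 194.836 ] 2969 [0.6694 0.1009 0.043 ]
```

View pics/w5.png

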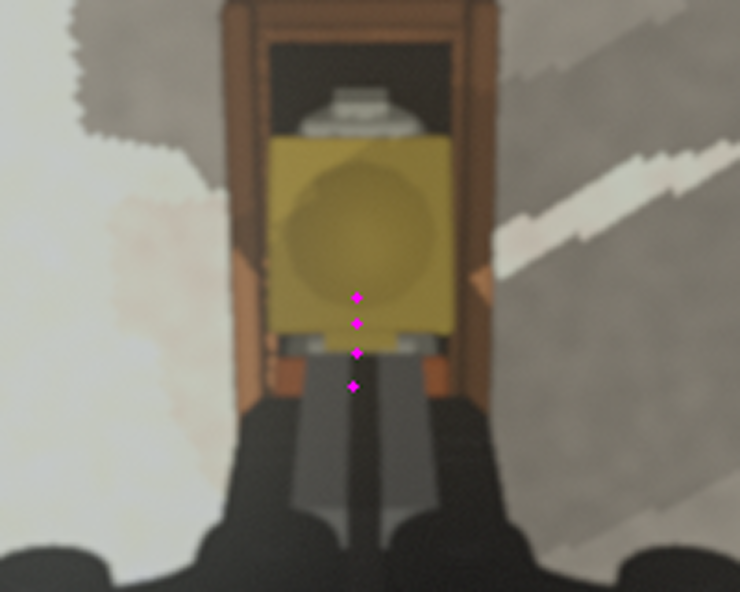

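The wrist view shows the fingertip ending at about pixel row 246, while the TCP projects to row 230. So the real tip is some 25–30 mm above the reported TCP, and nothing has been touched yet. I'll rise a little, back off beyond the cradle's yellow end and find the tip height by gently touching the bare table.

```bash
python3 -m jog '[[0,0,0,0,0,-0.015,0],[0,0,0,0.035,0,0,0],[0,0,0,0.035,0,0,0],[0,0,0,0,0,0.015,0],[0,0,0,0,0,0.01,0],[0,0,0,0,0,0.005,0],[0,0,0,0,0,0.002,0],[0,0,0,0,0,0,0]]'
python3 - <<'E'
from h import *
s=observe(); p=np.array(s["position"]);R=np.array(s["tool_rot"]); print(s["ft_force"])
w=optics.get_image("scene")
print(proj(w,p),[(dz,x,proj(w,p+R@[x,.0145,-dz]).round(1)) for dz in(0,.02,.03) for x in (-.011,.011)])
x,y=proj(w,p).astype(int)
g=cv2.cvtColor(w["pixels"],cv2.COLOR_RGB2GRAY); print(x-8,y-22); print(g[y-22:y+10,x-8:x+9])
t=optics.get_image("wrist"); print([(dz,proj(t,p+R@[.011,0,-dz]).round(1)) for dz in(0,.02,.03,.04)])
g=cv2.cvtColor(t["pixels"],cv2.COLOR_RGB2GRAY); print(g[225:262,[308,312,324,328]].T)
E
```

```text
time_s: 6.75
position: [0.669, 0.0096, 0.0228]
tool_rot: [[0.838, -0.545, 0.0], [-0.545, -0.838, -0.0], [0.0, -0.0, -1.0]]
ft_force: [-0.0, -0.0, 0.5]
grip_width: 0.0003
gripper_force: 0.0
[-0.04002733 -0.00338511  0.51827642]
[289.85375848 242.34996452] [(0, -0.011, array([290.4, 237.3])), (0, 0.011, array([283.8, 240.7])), (0.02, -0.011, array([290.2, 232.7])), (0.02, 0.011, array([283.5, 236.1])), (0.03, -0.011, array([290.1, 230.4])), (0.03, 0.011, array([283.4, 233.8]))]
281 220
[[ 78  70  46  19   8   8   6   9   5   9   8  12   8   8  12  22  25]
 [ 88  81  56  24   7   8   7   7   6   8  11   9  12   5  14  21  26]
 [ 86  83  59  25   9  12  10   7   6   8   8   8   7  12  14  18  21]
 [ 85  83  67  32   9   6   7  11   6   6  10   8  12   9  14  20  27]
 [ 84  84  77  55  29  16  11   9   4  10  13  11  16  19  18  27  23]
 [ 84  85  85  76  56  31  12  11   8  11  10  13  14  15  22  26  23]
 [ 86  86  86  83  68  42  17  12   7  12   4  12  15  15  19  15  20]
 [ 88  88  86  85  68  41  19   6   4  10   9   5  12  14  15  16  20]
 [ 88  88  86  85  67  42  25  19  11  10  
[... 1704 characters left out ...]
[315.5, 224.2])), (0.03, array([315.4, 232.2])), (0.04, array([315.2, 241.2]))]
[[116 115 114 115 114 116 115 115 116 115 117 115 117 117 116 117 116 118
  118 113  96  81  77  77  78  77  76  76  76  76  77  76  77  77  78  76
   76]
 [115 114 113 113 113 111 113 113 114 114 115 116 115 114 115 115 115 114
  114 107  94  79  77  77  77  75  76  76  76  76  77  75  77  76  75  76
   75]
 [111 111 112 111 112 111 111 113 112 114 114 116 116 118 117 118 117 117
  117 111  94  79  75  74  75  75  75  75  74  75  75  74  74  73  73  73
   72]
 [113 112 112 112 110 112 112 113 114 115 115 115 116 115 115 113 113 114
  114 108  93  77  75  74  76  75  75  75  74  73  75  72  74  74  72  74
   73]]
```

The images put the tip about 30 mm above the TCP. I'll descend, checking force as I go.

```bash
for i in 1; do :; done; python3 -m jog '[[0,0,0,0,0,0.006,0],[0,0,0,0,0,0.006,0],[0,0,0,0,0,0.003,0],[0,0,0,0,0,0,0]]' | grep -E "pos|ft"
python3 -m jog '[[0,0,0,0,0,0.003,0],[0,0,0,0,0,0,0]]' | grep -E "pos|ft"
python3 -m jog '[[0,0,0,0,0,0.002,0],[0,0,0,0,0,0,0]]' | grep -E "pos|ft"
```

```text
position: [0.6689, 0.0093, 0.0072]
ft_force: [-0.6, 0.9, 0.9]
position: [0.6689, 0.0093, 0.0043]
ft_force: [-0.9, -0.1, 1.0]
position: [0.669, 0.0093, 0.0024]
ft_force: [1.0, 0.7, 0.1]
```

```bash
python3 -m jog '[[0,0,0,0,0,0.0015,0],[0,0,0,0,0,0,0]]' | grep -E "pos|ft"
python3 -m jog '[[0,0,0,0,0,0.0015,0],[0,0,0,0,0,0,0]]' | grep -E "pos|ft"
python3 - <<'E'
from h import *
s=observe(); p=np.array(s["position"]); print(p,s["ft_force"])
w=optics.get_image("scene"); print(proj(w,p)); cv2.imwrite('pics/s6.png',cv2.resize(w['pixels'][205:265,265:335,::-1],None,fx=8,fy=8,interpolation=2))
E
```

```text
position: [0.669, 0.0093, 0.0009]
ft_force: [0.2, 0.3, 0.5]
position: [0.669, 0.0093, -0.0006]
ft_force: [-0.9, -0.6, -0.2]
[ 6.68965759e-01  9.33130045e-03 -6.34690120e-04] [-0.89139605 -0.59242823 -0.17168281]
[289.99708511 247.49674516]
```

View pics/s6.png

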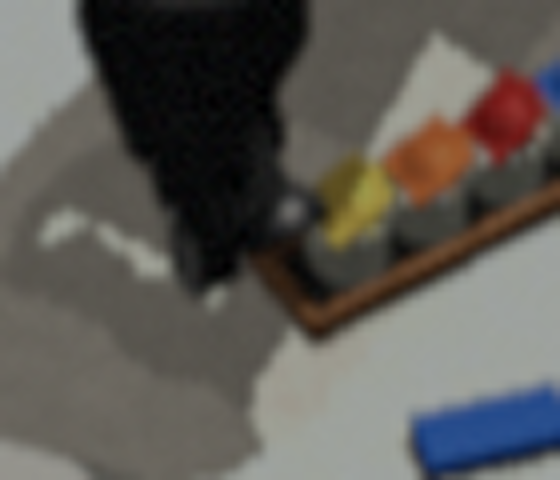

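The tip is still in the air at about (205,295) in the crop, with the reported z ≈ 0. I'll keep going down.

```bash
python3 -m jog '[[0,0,0,0,0,0.005,0],[0,0,0,0,0,0.005,0],[0,0,0,0,0,0.004,0],[0,0,0,0,0,0,0]]' | grep -E "pos|ft"
python3 -m jog '[[0,0,0,0,0,0.002,0],[0,0,0,0,0,0.001,0],[0,0,0,0,0,0,0]]' | grep -E "pos|ft"
python3 -m jog '[[0,0,0,0,0,0.0015,0],[0,0,0,0,0,0,0]]' | grep -E "pos|ft"
python3 -m jog '[[0,0,0,0,0,0.0015,0],[0,0,0,0,0,0,0]]' | grep -E "pos|ft"
```

```text
position: [0.6688, 0.0094, -0.015]
ft_force: [-1.0, -0.7, 0.0]
position: [0.669, 0.0093, -0.0175]
ft_force: [-0.5, 0.3, -0.5]
position: [0.669, 0.0093, -0.0191]
ft_force: [0.1, -0.2, 0.5]
position: [0.669, 0.0093, -0.0206]
ft_force: [-0.5, -0.5, 1.0]
```

```bash
python3 -m jog '[[0,0,0,0,0,0.0015,0],[0,0,0,0,0,0,0]]' | grep -E "pos|ft"
python3 -m jog '[[0,0,0,0,0,0.0015,0],[0,0,0,0,0,0,0]]' | grep -E "pos|ft"
python3 -m jog '[[0,0,0,0,0,0.0015,0],[0,0,0,0,0,0,0]]' | grep -E "pos|ft"
```

```text
position: [0.669, 0.0094, -0.0221]
ft_force: [0.1, 0.5, 0.5]
position: [0.6689, 0.0094, -0.0236]
ft_force: [-0.6, -0.4, 0.4]
position: [0.669, 0.0094, -0.0251]
ft_force: [0.6, 0.3, -1.1]
```

```bash
python3 - <<'E'
from h import *
s=observe(); p=np.array(s["position"]); print(p,s["time_s"])
w=optics.get_image("scene"); x,y=proj(w,p).astype(int); print(x,y); g=cv2.cvtColor(w["pixels"],cv2.COLOR_RGB2GRAY); print(y-16); print(g[y-16:y+4,x-8:x+9])
E
```

```text
[ 0.66895701  0.00935378 -0.02512258] 10.525
290 252
236
[[125 132 105  78  46  16   4   6  12   9  10  13  13  20  23  21  22]
 [122 142 137 129  81  30  12   9   6  14  12  10  19  26  24  23  22]
 [ 99 120 129 137  89  32  11   6  14  10   8  12  14  18  19  17  26]
 [ 88  93 104 112  75  32  13  15   6   8   9   9  10  13  10  14  28]
 [ 87  88  89  90  64  36  29  19  13  14   5  14   8  10  10  11  22]
 [ 88  88  87  85  62  37  36  32  17  12  11  11  12  10  15  24  28]
 [ 88  87  87  84  63  39  39  34  21  12  11   9  10  24  41  50  54]
 [ 87  87  88  84  62  40  39  40  21  10   7  10  18  45  69  75  78]
 [ 86  88  87  85  68  45  43  40  17   8  13  12  28  57  80  84  84]
 [ 87  88  87  84  79  61  48  40  23  10  16  25  51  72  85  85  86]
 [ 85  87  85  84  82  75  59  45  32  26  41  53  71  84  85  85  86]
 [ 86  86  84  84  85  84  69  59  54  55  69  73  82  85  87  86  86]
 [ 84  86  84  84  86  88  82  78  76  77  81  85  84  85  86  85  84]
 [ 88  85  84  83  87  88  87  84  83  83  84  83  85  84  85  85  84]
 [ 89  86  85  85  86  86  86  85  84  85  84  85  84  83  85  84  87]
 [ 99  91  86  86  85  83  84  84  83  84  85  84  84  83  83  87 106]
 [103  97  96  93  89  86  85  86  85  86  85  84  85  84  83  97 128]
 [103 100 100  98  96  94  92  94  91  92  90  84  85  84  83  95 128]
 [102 100 102 100 100 100  97  99  98  99  95  88  84  84  84  99 136]
 [100 100 100 101 102 101 101 102 102 101 100  95  90  85  84 104 144]]
```

```bash
for k in a; do python3 -m jog '[[0,0,0,0,0,0.002,0],[0,0,0,0,0,0,0]]' | grep -E "pos|ft"
python3 -m jog '[[0,0,0,0,0,0.0015,0],[0,0,0,0,0,0,0]]' | grep -E "pos|ft"; done
```

```text
position: [0.6689, 0.0094, -0.0272]
ft_force: [0.1, -0.5, 0.9]
position: [0.669, 0.0093, -0.0286]
ft_force: [0.0, 0.2, 0.7]
```

```bash
python3 -m jog '[[0,0,0,0,0,0.0015,0],[0,0,0,0,0,0,0]]' | grep -E "pos|ft"
python3 -m jog '[[0,0,0,0,0,0.001,0],[0,0,0,0,0,0,0]]' | grep -E "pos|ft"
```

```text
position: [0.669, 0.0093, -0.0301]
ft_force: [-0.2, -0.6, 0.4]
position: [0.669, 0.0093, -0.0311]
ft_force: [0.1, -0.0, -0.3]
```

```bash
python3 -m jog '[[0,0,0,0,0,0.001,0],[0,0,0,0,0,0,0]]' | grep -E "pos|ft"
python3 -m jog '[[0,0,0,0,0,0.001,0],[0,0,0,0,0,0,0]]' | grep -E "pos|ft"
python3 -m jog '[[0,0,0,0,0,0.001,0],[0,0,0,0,0,0,0]]' | grep -E "pos|ft"
```

```text
position: [0.669, 0.0093, -0.0321]
ft_force: [-0.3, 0.2, -0.1]
position: [0.669, 0.0093, -0.0331]
ft_force: [-0.1, 0.5, -0.3]
position: [0.669, 0.0093, -0.0341]
ft_force: [0.2, 0.1, -0.2]
```

```bash
python3 - <<'E'
from h import *
s=observe(); p=np.array(s["position"]); print(p,s["time_s"],s["q"])
w=optics.get_image("scene"); print(proj(w,[p[0],p[1],0])); x,y=290,247; g=cv2.cvtColor(w["pixels"],cv2.COLOR_RGB2GRAY); print(g[y-8:y+8,x-8:x+9])
E
```

```text
[ 0.66897565  0.00934357 -0.03408304] 12.325 [-9.31471135e+00  4.59328015e+01  6.94510137e+01 -2.37996800e-04
  6.46270272e+01  1.13757104e+02]
[289.99333776 247.36210316]
[[ 87  87  89  85  57  25  11   7   8  12  14  15  18  26  26  20  23]
 [ 88  86  89  85  63  28  13   7   4  11  14  11  18  20  18  16  28]
 [ 87  87  88  84  62  32  16   8  10  14  14   8  10  14  12  14  30]
 [ 89  87  88  85  62  36  27  21   9   9   9  10   6   6  10  11  24]
 [ 88  87  86  85  62  39  40  35  17  11   7  12   2  12  14  19  28]
 [ 87  88  88  84  66  40  43  38  22   7   7  13  11  18  34  46  51]
 [ 87  87  86  84  67  40  43  41  19   8  11   9  17  41  66  74  76]
 [ 86  87  85  83  70  42  42  41  23   8   7   9  23  50  79  85  84]
 [ 87  85  85  82  76  57  50  41  23   9  13  26  45  64  82  87  85]
 [ 84  84  84  85  84  76  64  47  32  27  42  52  68  78  84  85  84]
 [ 86  85  84  84  87  86  77  63  54  55  67  75  81  86  87  85  83]
 [ 89  87  85  84  86  86  82  76  76  75  82  84  85  83  84  86  83]
 [ 96  89  84  85  85  85  84  84  84  83  85  86  82  84  85  85  89]
 [102  96  89  87  88  87  86  86  84  85  84  85  85  84  84  83  98]
 [104  99  96  95  94  95  92  93  89  85  86  84  84  85  85  83 104]
 [102  99 100 101 100  99  98 100  99  94  89  87  85  85  84  83 105]]
```

```bash
python3 -m jog '[[0,0,0,0,0,0.001,0],[0,0,0,0,0,0,0]]' | grep -E "pos|ft"
python3 -m jog '[[0,0,0,0,0,0.001,0],[0,0,0,0,0,0,0]]' | grep -E "pos|ft"
python3 -m jog '[[0,0,0,0,0,0.001,0],[0,0,0,0,0,0,0]]' | grep -E "pos|ft"
```

```text
position: [0.669, 0.0094, -0.0351]
ft_force: [-0.6, 0.2, 0.0]
position: [0.669, 0.0093, -0.0361]
ft_force: [-0.3, 0.2, 0.2]
position: [0.6691, 0.0093, -0.0367]
ft_force: [-0.4, 0.0, 3.1]
```

```bash
python3 -m jog '[[0,0,0,0,0,0.001,0],[0,0,0,0,0,0,0]]' | grep -E "pos|ft"
python3 -m jog '[[0,0,0,0,0,0.001,0],[0,0,0,0,0,0,0]]' | grep -E "pos|ft"
```

```text
position: [0.6692, 0.0093, -0.0367]
ft_force: [-3.5, 0.0, 10.6]
position: [0.6693, 0.0093, -0.0368]
ft_force: [-6.6, 0.2, 16.8]
```

Contact with the table came at a reported z of −36.6 mm, so the true tip is 36.6 mm above the reported TCP. Shut-dome height is therefore reported z ≈ +4.4 mm. I'll rise to about 3.2 mm, which gives roughly 1 mm of light press, and stroke.

```bash
python3 -m jog '[[0,0,0,0,0,-0.02,0],[0,0,0,0,0,-0.022,0],[0,0,0,-0.01,0,0,0],[0,0,0,-0.01,0,0,0],[0,0,0,-0.005,0,0,0],[0,0,0,0,0,0,0]]'| grep -E "time|pos|ft"
```

```text
time_s: 14.38
position: [0.6475, 0.0233, 0.0025]
ft_force: [-0.5, -0.9, 0.3]
```

```bash
python3 -m jog '[[0,0,0,-0.005,0,-0.0007,0],[0,0,0,-0.005,0,0,0],[0,0,0,-0.005,0,0,0],[0,0,0,-0.005,0,0,0]]'| grep -E "time|pos|ft"
python3 -m jog '[[0,0,0,-0.005,0,0,0],[0,0,0,-0.005,0,0,0]]'| grep -E "time|pos|ft"
```

```text
time_s: 14.88
position: [0.6313, 0.034, 0.0038]
ft_force: [0.6, -1.3, 1.3]
time_s: 15.12
position: [0.6227, 0.0396, 0.0038]
ft_force: [-0.1, -0.6, 0.5]
```

```bash
python3 -c "
from h import *
w=optics.get_image('scene'); cv2.imwrite('pics/s7.png',cv2.resize(w['pixels'][190:260,285:370,::-1],None,fx=8,fy=8,interpolation=2))"
```

```text
(no output)
```

View pics/s7.png

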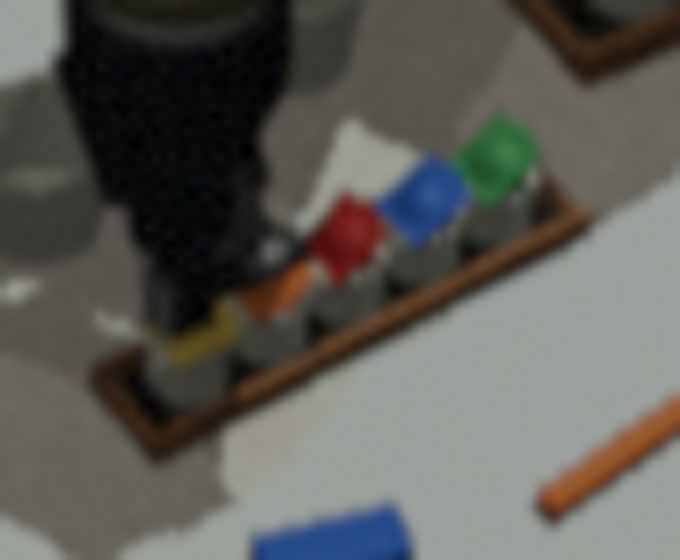

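The yellow lid now looks flat at about (200,340) in the crop with the tip on it, at a light force of about 1 N. I'll lower another 0.4 mm and carry on.

```bash
python3 -m jog '[[0,0,0,-0.005,0,0.0004,0],[0,0,0,-0.005,0,0,0],[0,0,0,-0.005,0,0,0],[0,0,0,-0.005,0,0,0],[0,0,0,-0.005,0,0,0],[0,0,0,-0.005,0,0,0],[0,0,0,-0.005,0,0,0]]'| grep -E "time|pos|ft"
python3 - <<'E'
from h import *
w=optics.get_image("scene")
for k,(c,n) in blobs(w["pixels"],(295,203,360,246),vmin=60).items(): print(k,c.round(1),n)
E
```

```text
time_s: 16.05
position: [0.5934, 0.0586, 0.0034]
ft_force: [0.7, -0.4, 1.2]
yellow [309.  230.8] 60
orange [341.4 224.8] 69
red [329.  221.1] 18
blue [337.9 214.7] 59
green [346.6 209.7] 46
```

The yellow blob has dropped 1.3 px, so that lid is shut, and the force is about 1 N. Continuing.

```bash
python3 -m jog '[[0,0,0,-0.005,0,0,0],[0,0,0,-0.005,0,0,0],[0,0,0,-0.005,0,0,0],[0,0,0,-0.005,0,0,0],[0,0,0,-0.005,0,0,0],[0,0,0,-0.005,0,0,0],[0,0,0,-0.005,0,0,0]]'| grep -E "time|pos|ft"
python3 -m jog '[[0,0,0,-0.005,0,0,0],[0,0,0,-0.005,0,0,0],[0,0,0,-0.005,0,0,0],[0,0,0,-0.005,0,0,0],[0,0,0,-0.005,0,0,0],[0,0,0,-0.005,0,0,0],[0,0,0,-0.005,0,0,0]]'| grep -E "time|pos|ft"
python3 - <<'E'
from h import *
w=optics.get_image("scene")
for k,(c,n) in blobs(w["pixels"],(295,203,360,246),vmin=60).items(): print(k,c.round(1),n,ray(w,c,.041).round(4))
E
```

```text
time_s: 16.98
position: [0.564, 0.0778, 0.0034]
ft_force: [0.3, -0.3, -0.1]
time_s: 17.85
position: [0.5347, 0.0968, 0.0034]
ft_force: [0.3, -0.1, 1.7]
yellow [308.9 230.7] 58 [0.6232 0.0477 0.041 ]
orange [308.  240.3] 64 [0.6557 0.0591 0.041 ]
red [328.3 220.7] 47 [0.5668 0.0839 0.041 ]
blue [336.9 217.5] 15 [0.5455 0.1022 0.041 ]
green [348.2 211.1] 11 [0.5093 0.1235 0.041 ]
```

```bash
python3 -m jog '[[0,0,0,-0.005,0,0,0],[0,0,0,-0.005,0,0,0],[0,0,0,-0.005,0,0,0],[0,0,0,-0.005,0,0,0],[0,0,0,-0.005,0,0,0],[0,0,0,-0.005,0,0,0],[0,0,0,-0.005,0,0,0]]'| grep -E "time|pos|ft"
python3 -m jog '[[0,0,0,-0.005,0,0,0],[0,0,0,-0.005,0,0,0],[0,0,0,-0.005,0,0,0],[0,0,0,-0.005,0,0,0],[0,0,0,0,0,0,0]]'| grep -E "time|pos|ft"
python3 -m jog '[[0,0,0,0,0,-0.02,0],[0,0,0,0,0,-0.05,0],[0,0,0,0,0,-0.05,0],[0,0,0,0,0,-0.03,0],[0,0,0,0,0,0,0]]'| grep -E "time|pos|ft"
python3 - <<'E'
from h import *
w=optics.get_image("scene")
for k,(c,n) in blobs(w["pixels"],(295,203,360,246)).items(): print(k,c.round(1),n,ray(w,c,.041).round(4))
for k,q in (("yellow",-.068),("orange",-.034),("red",0),("blue",.034),("green",.068)): print(k,proj(w,[.562-.837*q,.08+.547*q,.0385]).round(1))
E
```

```text
time_s: 18.77
position: [0.5054, 0.1159, 0.0034]
ft_force: [0.9, -1.1, 0.7]
time_s: 19.4
position: [0.4884, 0.1269, 0.0033]
ft_force: [-0.1, 0.7, -0.7]
time_s: 20.02
position: [0.4899, 0.1266, 0.1552]
ft_force: [-0.1, 0.3, -0.4]
yellow [309.  230.8] 56 [0.6232 0.0481 0.041 ]
orange [318.7 225.4] 64 [0.5942 0.0656 0.041 ]
red [327.3 223.5] 11 [0.5777 0.0851 0.041 ]
green [351. 211.] 1 [0.5057 0.1309 0.041 ]
yellow [307.9 229.7]
orange [317.8 224.7]
red [327.6 219.7]
blue [337.2 214.8]
green [346.6 210. ]
```

```bash
python3 -m jog '[[0,0,0,0,0.03,-0.02,0],[0,0,0,0,0.05,-0.02,0],[0,0,0,0,0.05,0,0],[0,0,0,0,0.05,0,0],[0,0,0,0,0.04,0,0],[0,0,0,0,0.02,0,0],[0,0,0,0,0,0,0]]'| grep -E "time|pos|ft"
python3 - <<'E'
from h import *
a=cv2.imread("pics/scene0.png")[:,:,::-1]; w=optics.get_image("scene")
for nm,im in(("before",a),("after",w["pixels"])):
    for k,(c,n) in blobs(np.ascontiguousarray(im),(295,203,360,246),vmin=60).items(): print(nm,k,c.round(1),n)
t=optics.get_image("top"); b=cv2.imread("pics/top0.png")[:,:,::-1]
for nm,im in(("before",b),("after",t["pixels"])):
    for k,(c,n) in blobs(np.ascontiguousarray(im),(262,143,317,211),vmin=60).items(): print(nm,k,c.round(1),n)
    print("eraser",blobs(np.ascontiguousarray(im),(262,125,292,150),vmin=60).get("blue"),"marker",blobs(np.ascontiguousarray(im),(225,145,262,200),vmin=60).get("orange"))
E
```

```text
time_s: 20.95
position: [0.3571, -0.0749, 0.1923]
ft_force: [1.3, 0.6, 0.6]
before yellow [308.5 229.6] 64
before orange [325.4 232.3] 136
before red [327.7 219.4] 62
before blue [337.7 214.7] 61
before green [346.5 209.9] 43
after yellow [308.9 231. ] 53
after orange [324.2 232.9] 140
after red [328.7 220.9] 55
after blue [338.  215.9] 48
after green [347.2 210.8] 31
before yellow [301.8 153.2] 86
before orange [290.5 179. ] 224
before red [287.6 173.1] 77
before blue [280.5 184. ] 85
before green [273.5 193.8] 80
eraser (array([275.98      , 138.31333333]), 150) marker (array([246.36434109, 168.65891473]), 129)
after yellow [301.3 154.5] 101
after orange [290.9 173.9] 367
after red [287.5 174.7] 102
after blue [280.5 185. ] 95
after green [273.4 194.8] 79
eraser (array([275.98      , 138.31333333]), 150) marker (array([246.36434109, 168.65891473]), 129)
```

```bash
python3 - <<'E'
from h import *
w=optics.get_image("scene"); t=optics.get_image("top")
for nm,im,bx in(("s0",cv2.imread("pics/scene0.png")[:,:,::-1],(311,217,325,232)),("s1",w["pixels"],(311,217,325,232)),("t0",cv2.imread("pics/top0.png")[:,:,::-1],(287,157,302,172)),("t1",t["pixels"],(287,157,302,172))):
    print(nm,blobs(np.ascontiguousarray(im),bx,smin=160,vmin=110).get("orange"))
b=cv2.imread("pics/top0.png"); d=cv2.absdiff(t["pixels"][:,:,::-1],b).max(2)[130:212,225:360]
print("cup region diff", (d[25:,75:]>40).sum(), "strip tot",(d>40).sum())
E
```

```text
s0 (array([318.27586207, 224.60344828]), 58)
s1 (array([318.81818182, 225.68181818]), 44)
t0 (array([294.1827957 , 163.53763441]), 93)
t1 (array([294.        , 164.21568627]), 102)
cup region diff 30 strip tot 170
```

```bash
python3 -c "
from rig import job
print(job.close_job())"
```

```text
the job is handed in; nothing more can be done
None
```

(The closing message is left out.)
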